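# Find the push-button switch that still snaps and fit it in the control box

### The job

Of the three push-button switches in the wooden stand only one still works: test them there by pressing the caps down gently, never hard, until you feel one rise and then clearly snap through, and reject those that stay soft all the way. Lift the one that snaps out by its barrel and set it upright and fully home in the empty hole of the grey control box. Leave the soft switches in the stand, and everything else where it is.

Things in the scene. Friction and masses are not known exactly. Their poses are not given: they have to be found in the camera images.
- switch_a_center (a point): One of three look-alike switches standing in the stand (hole varies; the letter tells nothing). Sizes in mm. Round black barrel, diameter 34, 62 high, steel rim at its upper end; grey cap on top, diameter 28, 16 proud; about 0.25 kg. This point: on the axis, 39 above the underside, 39 below the cap's top; z up. In the stand the upper 40 of the barrel is bare: grip it 5 to 15 above this point.
- switch_a_cap: Its sprung cap; origin: centre of its top face, z up. Travel 9 mm straight down to a hard stop; springs back. Worn: force grows evenly from about 1 N to 5 to 9 N at the stop, never falling. Good: from 1 N up to 8 to 9 N at 2 mm, then snaps: falls to about 3 N at 6.5 mm, then climbs to about 10 N at the stop. The cap must never take over 15 N.
- switch_a_mark (a point): The judge's own point inside this switch, at its centre point to within a hair (0.02 mm); of no use to a solver. The rules know the good switch by it: there it lies 0.02 mm higher.
- switch_b_center (a point): One of three look-alike switches standing in the stand (hole varies; the letter tells nothing). Sizes in mm. Round black barrel, diameter 34, 62 high, steel rim at its upper end; grey cap on top, diameter 28, 16 proud; about 0.25 kg. This point: on the axis, 39 above the underside, 39 below the cap's top; z up. In the stand the upper 40 of the barrel is bare: grip it 5 to 15 above this point.
- switch_b_cap: Its sprung cap; origin: centre of its top face, z up. Travel 9 mm straight down to a hard stop; springs back. Worn: force grows evenly from about 1 N to 5 to 9 N at the stop, never falling. Good: from 1 N up to 8 to 9 N at 2 mm, then snaps: falls to about 3 N at 6.5 mm, then climbs to about 10 N at the stop. The cap must never take over 15 N.
- switch_b_mark (a point): The judge's own point inside this switch, at its centre point to within a hair (0.02 mm); of no use to a solver. The rules know the good switch by it: there it lies 0.02 mm higher.
- switch_c_center (a point): One of three look-alike switches standing in the stand (hole varies; the letter tells nothing). Sizes in mm. Round black barrel, diameter 34, 62 high, steel rim at its upper end; grey cap on top, diameter 28, 16 proud; about 0.25 kg. This point: on the axis, 39 above the underside, 39 below the cap's top; z up. In the stand the upper 40 of the barrel is bare: grip it 5 to 15 above this point.
- switch_c_cap: Its sprung cap; origin: centre of its top face, z up. Travel 9 mm straight down to a hard stop; springs back. Worn: force grows evenly from about 1 N to 5 to 9 N at the stop, never falling. Good: from 1 N up to 8 to 9 N at 2 mm, then snaps: falls to about 3 N at 6.5 mm, then climbs to about 10 N at the stop. The cap must never take over 15 N.
- switch_c_mark (a point): The judge's own point inside this switch, at its centre point to within a hair (0.02 mm); of no use to a solver. The rules know the good switch by it: there it lies 0.02 mm higher.
- stand: Fixed dark wooden block, 190 (its x) x 62 (its y) x 30 mm high; origin at the centre of its underside. Three blind holes, diameter 37, 22 deep, in a row along its x at -64, 0, +64; each holds a switch, underside 8 above the bench. Clamp pipes, tops 56 above the bench, run ahead and back along both its sides, some 70 or more from its centre line.
- control_box: Fixed grey switch enclosure, 90x90x34 mm, with a steel foot (14 out, 4 high) at either y side and a cable gland at its +x side; origin at the centre of its underside, z up.
- box_hole (a point): Centre of the mouth of the one empty hole in the control box's top, 34 mm above the bench; z up. Round, diameter 37, 24 deep, flat bottom, mouth slightly chamfered. A switch fully home has its centre point 15 above this point. Clamp pipes, tops 56 above the bench, run at both sides of the box.
- clamp_handle (a point): Top of the upright black handle of the fixed bar clamp that stands between the stand and the control box: a post about 20x30 mm, reaching from the slab clamps up to this point, 361 mm above the bench. Pass well on the robot's side of it (or above it) when crossing from one side to the other.
- block_plane: Bystander: metal block plane, 164x118x52 mm; to be left alone.
- glue_bottle: Bystander: tall squeeze bottle of glue, 65x60x168 mm; to be left alone.
- glue_bottle_2: Bystander: smaller glue bottle, 58x54x148 mm; to be left alone.
- marking_gauge: Bystander: wooden marking gauge, a bar with a fence block, 59x199x69 mm; to be left alone.
- screw_box: Bystander: carton of screws, 72x95x38 mm; to be left alone.
- bench_dog_1: Bystander: wooden bench dog standing, a peg with a head, 26x26x56 mm; to be left alone.
- bench_dog_3: Bystander: wooden bench dog standing, a peg with a head, 26x26x56 mm; to be left alone.
- nail_set: Bystander: steel nail set lying, 25x118x11 mm; to be left alone.

How it is judged:
On the way, in this order (a step that is already met when the one before it is completed fails the run):
1. the cap of the switch that snaps has been pressed past its breakover (more than 3.3 mm down) while that switch stands in the stand (((z of switch_a_mark in the frame of switch_a_center above 1e-05 m and z of switch_a_cap in the frame of switch_a_center below 0.0357 m and distance of switch_a_center from where it was at the start of the episode below 0.01 m) or (z of switch_b_mark in the frame of switch_b_center above 1e-05 m and z of switch_b_cap in the frame of switch_b_center below 0.0357 m and distance of switch_b_center from where it was at the start of the episode below 0.01 m) or (z of switch_c_mark in the frame of switch_c_center above 1e-05 m and z of switch_c_cap in the frame of switch_c_center below 0.0357 m and distance of switch_c_center from where it was at the start of the episode below 0.01 m))), for 0.02 s.
2. the switch that snaps stands upright, fully home in the hole of the control box (((z of switch_a_mark in the frame of switch_a_center above 1e-05 m and horizontal distance between switch_a_center and box_hole below 0.004 m and z of switch_a_center in the frame of box_hole between 0.012 and 0.018 m and angle between switch_a_center's own z axis and vertical below 0.1 rad) or (z of switch_b_mark in the frame of switch_b_center above 1e-05 m and horizontal distance between switch_b_center and box_hole below 0.004 m and z of switch_b_center in the frame of box_hole between 0.012 and 0.018 m and angle between switch_b_center's own z axis and vertical below 0.1 rad) or (z of switch_c_mark in the frame of switch_c_center above 1e-05 m and horizontal distance between switch_c_center and box_hole below 0.004 m and z of switch_c_center in the frame of box_hole between 0.012 and 0.018 m and angle between switch_c_center's own z axis and vertical below 0.1 rad))), for 0.2 s.
At the end, for the whole second after the job is handed in: The switch that snaps stands upright (within 0.1 rad) in the hole of the control box, on its axis within 4 mm and on its bottom within 3 mm, released; the two soft switches stand in their own holes of the stand (within 8 mm of where they were, upright within 0.12 rad) (((z of switch_a_mark in the frame of switch_a_center above 1e-05 m and horizontal distance between switch_a_center and box_hole below 0.004 m and z of switch_a_center in the frame of box_hole between 0.012 and 0.018 m and angle between switch_a_center's own z axis and vertical below 0.1 rad) or (z of switch_b_mark in the frame of switch_b_center above 1e-05 m and horizontal distance between switch_b_center and box_hole below 0.004 m and z of switch_b_center in the frame of box_hole between 0.012 and 0.018 m and angle between switch_b_center's own z axis and vertical below 0.1 rad) or (z of switch_c_mark in the frame of switch_c_center above 1e-05 m and horizontal distance between switch_c_center and box_hole below 0.004 m and z of switch_c_center in the frame of box_hole between 0.012 and 0.018 m and angle between switch_c_center's own z axis and vertical below 0.1 rad)) and (z of switch_a_mark in the frame of switch_a_center above 1e-05 m or (distance of switch_a_center from where it was at the start of the episode below 0.008 m and angle between switch_a_center's own z axis and vertical below 0.12 rad)) and (z of switch_b_mark in the frame of switch_b_center above 1e-05 m or (distance of switch_b_center from where it was at the start of the episode below 0.008 m and angle between switch_b_center's own z axis and vertical below 0.12 rad)) and (z of switch_c_mark in the frame of switch_c_center above 1e-05 m or (distance of switch_c_center from where it was at the start of the episode below 0.008 m and angle between switch_c_center's own z axis and vertical below 0.12 rad))); the robot touches nothing.
It fails at once if a cap is pressed with more than 15 N (contact force between anything else and switch_a_cap above 15 N or contact force between anything else and switch_b_cap above 15 N or contact force between anything else and switch_c_cap above 15 N).
It fails at once if a soft switch is lifted out of the stand (moved more than 20 mm) ((not (z of switch_a_mark in the frame of switch_a_center above 1e-05 m) and distance of switch_a_center from where it was at the start of the episode above 0.02 m) or (not (z of switch_b_mark in the frame of switch_b_center above 1e-05 m) and distance of switch_b_center from where it was at the start of the episode above 0.02 m) or (not (z of switch_c_mark in the frame of switch_c_center above 1e-05 m) and distance of switch_c_center from where it was at the start of the episode above 0.02 m)).
It fails at once if a bystander is moved more than 30 mm (distance of any of block_plane, glue_bottle, glue_bottle_2, marking_gauge, screw_box, bench_dog_1, bench_dog_3, nail_set from where it was at the start of the episode above 0.03 m).
It also fails if it takes over 72 s, if anything falls off the work surface, if the arm or the gripper's body presses on something with over 40 N, if the wrist force passes 120 N, or if a joint passes its speed limit or range.

### The arm

A 6-joint arm with a two-finger parallel gripper is mounted at the origin on a cart in front of the work surface, level with it; the furniture and walls round the work are solid. World frame = base frame: x ahead of the robot, y to its left, z up, the work surface at z = 0. Lengths are in m, angles in rad, forces in N, time in s.
With the tool pointing down it reaches from about 0.35 to 0.975 m from the base axis. Payload 4.9 kg.
Tool frame: the origin (TCP) lies between the finger pads; the fingertips stand 22 mm ahead of it and the grasp point (between the pads) lies 3 mm ahead of it; z points along the fingers, y is the line along which they close (so a half turn about z gives the same grasp; the last joint's range is limited). The gripper opens to 85 mm and grips with 20 to 120 N. Pads are 22 mm wide; open, the fingers measure 114 mm over their backs; the gripper's body (76 mm by 85 mm) begins 54 mm behind the grasp point. The pads swing forward as they close: fully open they stand 13 mm farther back than shut.
Start: joints at [-0.119, 0.053, 1.613, -0, 1.476, -0.119], TCP at [0.625, 0, 0.253] pointing down, gripper open.
Joint ranges: [-3.01, 3.01], [-1.01, 2.22], [0.06, 2.58], [-1.02, 4.17], [0.09, 2.62], [-3.14, 3.14]. Speed limits (rad/s): [2.57, 2.57, 3.14, 3.14, 3.14, 3.14].

### API

Orientations are given as a unit quaternion [w, x, y, z].
In Python, from plant import state, grab_frame, get_calibration, job_done, recognise, regions_of gives the robot as it stands.
- The arm moves only by the tool apply_moves, never from a script. Its argument "targets" is a list of rows, each an object with "translation": the shift along the tool's x, y, z normalised to -1 to 1, where 1 is 100 mm, a list of three; "twist": the turn about the tool's z normalised to -1 to 1, where 1 is 0.1 rad; "hand": the opening, from 0 (shut) to 1 (fully open). A call has 1 to 8 rows; each row shifts and turns the commanded pose from where the row before left it, along the tool's axes as they then stand; what a row does not reach is not made up. A row lasts 1/10 s, in which the tool goes at most 50 mm and 8.59 degrees, less where a joint would pass 70% of its speed; a pose out of reach is approached as far as the arm can. A call with a number of a shift or a turn outside -1 to 1 is refused whole. A call with a gripper value outside its range is refused whole. The fingers move at their own pace and stop on an object; the grip force is fixed at half the most. Time passes only in rows, so rows that do not move let the fingers close. It gives the time, the measured TCP pose, the force, the opening and the grip force at its end, in the units of the state.
- state(): the state, without advancing time (a new reading comes with each control period).
- grab_frame(name): name is "scene" or "side" or "wrist"; returns the picture (384x512x3 uint8, red, green, blue); there is no depth.
- get_calibration(name): a dict with "camera_matrix" (3x3 intrinsics, pixels), "D" ([k1, k2, p1, p2, k3] as OpenCV has them; the pictures are not rectified), "pose" (4x4, takes a point from camera to world coordinates). Camera axes: x right, y up, looking along -z (the intrinsics and any distortion apply to the point x, -y, -z); pixel columns grow to the right and rows downward; lengths in m; the calibration is good to about 2 mm. A picture is of the moment at which its call begins: read the wrist's pose just before it. get_calibration takes no time and is no camera call; for the wrist camera it gives the pose at the moment of the call.
- job_done(): hands the job in; it is judged then, once.
Trained networks look in the newest picture that a camera, given by its name, has taken for a name from the list of things; names that differ only in an ending like _2 or _b are one class to them, and where a whole thing is asked for, a point or a joint stands for the part that bears it (a point fixed in the world has none). Each returns a list of dicts, best first, with "score" (0 to 1); they miss things now and then, are a little off and sometimes report something else, mostly with a low value. They report only what shows in the picture. A call takes as long as a camera call.
- recognise(camera, query): "point" ([x, y, z] in m, in world coordinates, good to about 4 mm: the middle of the surface that is visible of it).
- regions_of(camera, query): "pixels" (384x512 bool, what is visible of it).
The state is a dict: "time": time; "joint_pos": joint angles; "joint_vel": joint speeds; "joint_efforts": joint torques, N m; "tool_pos": TCP position; "tool_rot": TCP orientation; "contact_force": force on the tool from outside, world axes, zero at the start; "ft_torque": the same for the moment, N m; "gripper_width": opening from 0.0 (shut) to 1.0 (fully open); "grasp_force": force on a finger pad.
Only numpy, scipy, OpenCV 4.12 (cv2) and the standard library are available. Lean on these libraries where they do the work, as an engineer would, in place of code of your own. Each camera call takes 0.05 s, during which the arm holds its last target. There are 200 camera calls.

## Working session

There is one attempt and no reset: what is moved stays moved. The work goes in short steps, Python scripts to look and compute and a tool call to move; the robot and the scene stay as the last step left them, time stands still between calls to the robot, and variables do not carry over. Pictures are saved under pics/ and viewed, at most 10 in all, crops included, and the job is handed in when it is done.

Besides the shell and the picture viewer there is one more tool, called after "Emit:" as name(argument=value, ...), one argument or row to a line, values as JSON. apply_moves: Moves the arm, as the interface text tells. Its arguments: {"type":"object","properties":{"targets":{"type":"array"}},"required":["targets"]}

```bash
mkdir -p pics
python3 - <<'E'
from plant import *
import cv2, numpy as np
s=state(); print({k:np.round(v,3).tolist() for k,v in s.items()})
a=[]
for c in ("scene","side"):
    im=grab_frame(c); cv2.imwrite(f"pics/{c}0.png",im[:,:,::-1])
    for q in ("switch_a_cap","switch_a_center","stand","control_box","clamp_handle"):
        try:
            for r in recognise(c,q)[:4]: print(c,q,np.round(r["point"],3),round(r["score"],2))
        except Exception as e: print(c,q,e)
E
```

```text
{'time': 0.0, 'joint_pos': [-0.119, 0.053, 1.614, -0.0, 1.476, -0.119], 'joint_vel': [0.002, 0.001, -0.001, -0.001, -0.0, -0.001], 'joint_efforts': [0.0, -39.367, -37.018, -0.0, 0.007, -0.0], 'tool_pos': [0.624, 0.0, 0.252], 'tool_rot': [-0.001, 0.707, 0.707, -0.001], 'contact_force': [0.188, 0.926, -1.132], 'ft_torque': [-0.009, -0.033, -0.021], 'grasp_force': 0.0, 'gripper_width': 0.999}
scene switch_a_cap [ 0.455 -0.225  0.067] 0.62
scene switch_a_center [ 0.455 -0.227  0.073] 0.7
scene stand [ 0.434 -0.232  0.028] 0.86
scene control_box [0.534 0.359 0.034] 0.74
scene clamp_handle it knows: bench_dog, block_plane, box_hole, control_box, glue_bottle, marking_gauge, nail_set, screw_box, stand, switch_a_cap, switch_a_center, switch_a_mark, switch_b_cap, switch_b_center, switch_b_m
side stand [ 0.466 -0.19   0.015] 0.47
side control_box [0.54  0.392 0.035] 0.62
side clamp_handle it knows: bench_dog, block_plane, box_hole, control_box, glue_bottle, marking_gauge, nail_set, screw_box, stand, switch_a_cap, switch_a_center, switch_a_mark, switch_b_cap, switch_b_center, switch_b_m
```

View pics/scene0.png

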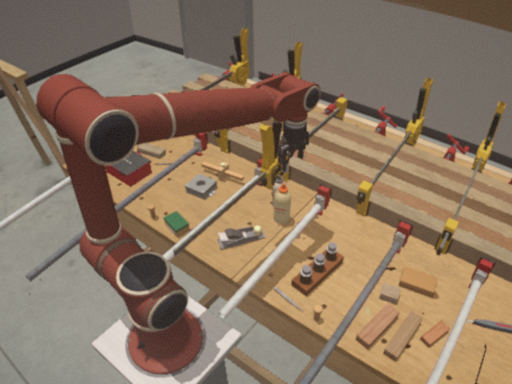

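View pics/side0.png

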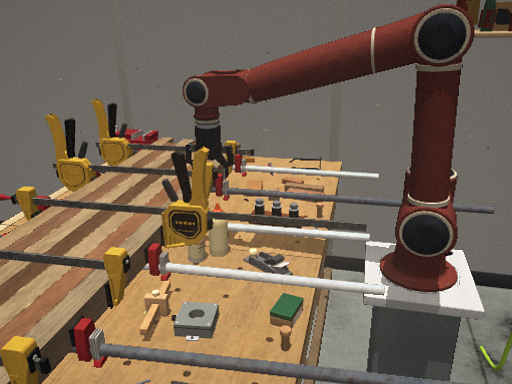

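```bash
cat > h.py <<'E'
from plant import *
import cv2, numpy as np
def ray(c,px,cal=None):
    k=cal or get_calibration(c); K=np.array(k["camera_matrix"]);D=np.array(k["D"]);T=np.array(k["pose"])
    p=cv2.undistortPoints(np.array([[px]],float),K,D)[0,0]
    return T[:3,3], T[:3,:3]@np.array([p[0],-p[1],-1.])
def onz(c,px,z,cal=None):
    o,d=ray(c,px,cal); return o+d*(z-o[2])/d[2]
def proj(c,P,cal=None):
    k=cal or get_calibration(c); K=np.array(k["camera_matrix"]);D=np.array(k["D"]);T=np.array(k["pose"])
    q=(np.array(P,float).reshape(-1,3)-T[:3,3])@T[:3,:3]*[1,-1,-1]
    return cv2.projectPoints(q,np.zeros(3),np.zeros(3),K,D)[0][:,0]
E
python3 - <<'E'
from h import *
for p in [(306,268),(320,258),(332,247)]: print(onz("scene",p,.086).round(3))
for p in [(259,204),(277,204),(294,206)]: print("side",onz("side",p,.086).round(3))
print("hole",onz("scene",(204,182),.034).round(3),onz("side",(201,311),.034).round(3))
print("handle",onz("side",(180,150),.361).round(3),onz("side",(202,150),.361).round(3),[onz("scene",(x,y),.361).round(3).tolist() for x,y in [(268,124),(283,135)]])
w=get_calibration("wrist");T=np.array(w["pose"]);print(np.round(T,3),np.round(w["camera_matrix"],1))
a=proj("scene",[[.625,0,.253]]);print(a)
E
```

```text
[ 0.4   -0.208  0.086]
[ 0.458 -0.221  0.086]
[ 0.52  -0.228  0.086]
side [ 0.516 -0.184  0.086]
side [ 0.455 -0.196  0.086]
side [ 0.394 -0.191  0.086]
hole [0.556 0.367 0.034] [0.534 0.361 0.034]
handle [0.666 0.109 0.361] [0.606 0.098 0.361] [[0.627, 0.105, 0.361], [0.602, 0.028, 0.361]]
[[ 1.     0.001 -0.     0.624]
 [-0.001  0.961  0.277  0.07 ]
 [ 0.    -0.277  0.961  0.373]
 [ 0.     0.     0.     1.   ]] [[315.7   0.  256.4]
 [  0.  315.7 191.8]
 [  0.    0.    1. ]]
[[293.11058303 162.46732722]]
```

Emit:
apply_moves(
  targets=[
    {"translation": [-0.35, -0.275, 0], "twist": 0, "hand": 0},
    {"translation": [-0.35, -0.275, 0], "twist": 0, "hand": 0},
    {"translation": [-0.35, -0.275, 0], "twist": 0, "hand": 0},
    {"translation": [-0.35, -0.275, 0], "twist": 0, "hand": 0},
    {"translation": [-0.35, -0.275, 0], "twist": 0, "hand": 0},
    {"translation": [-0.35, -0.275, 0], "twist": 0, "hand": 0},
    {"translation": [0, 0, 0], "twist": 0, "hand": 0},
    {"translation": [0, 0, 0], "twist": 0, "hand": 0},
  ],
)

```text
time: 1.3
tool_pos: [0.4596, -0.2106, 0.2535]
tool_rot: [0.0, 0.708, 0.706, 0.0]
contact_force: [-0.2, 0.5, -0.0]
gripper_width: 0.0
grasp_force: 0.0
```

Run:
```python
from h import *
s=state(); print({k:np.round(v,3).tolist() for k,v in s.items()})
cal=get_calibration("wrist"); im=grab_frame("wrist"); cv2.imwrite("pics/w1.png",im[:,:,::-1])
for q in ("switch_a_cap","switch_a_center","stand"):
    for r in recognise("wrist",q)[:5]: print(q,np.round(r["point"],4),round(r["score"],2))
for r in regions_of("wrist","switch_a_cap")[:5]:
    v,u=np.nonzero(r["pixels"]); c=((u.min()+u.max())/2,(v.min()+v.max())/2)
    print(round(r["score"],2),len(u),(u.mean(),v.mean()),c,(u.min(),u.max(),v.min(),v.max()),onz("wrist",(u.mean(),v.mean()),.086,cal).round(4))
```

```text
{'time': 1.3, 'joint_pos': [-0.577, -0.239, 1.885, 0.001, 1.495, -0.575], 'joint_vel': [0.041, 0.015, -0.01, 0.004, 0.001, 0.0], 'joint_efforts': [-1.146, -27.016, -37.052, -0.083, 0.009, -0.021], 'tool_pos': [0.46, -0.211, 0.254], 'tool_rot': [0.0, 0.708, 0.706, 0.0], 'contact_force': [-0.173, 0.502, -0.049], 'ft_torque': [-0.013, -0.062, -0.011], 'grasp_force': 0.0, 'gripper_width': 0.0}
switch_a_cap [ 0.4621 -0.2165  0.0886] 0.78
switch_a_center [ 0.462  -0.2121  0.0861] 0.94
switch_a_center [ 0.5234 -0.2204  0.0852] 0.39
stand [ 0.4628 -0.2041  0.0345] 0.63
0.62 712 (np.float64(260.42134831460675), np.float64(184.88623595505618)) (np.float64(260.5), np.float64(185.0)) (np.int64(247), np.int64(274), np.int64(170), np.int64(200)) [ 0.4631 -0.2169  0.086 ]
```

View pics/w1.png

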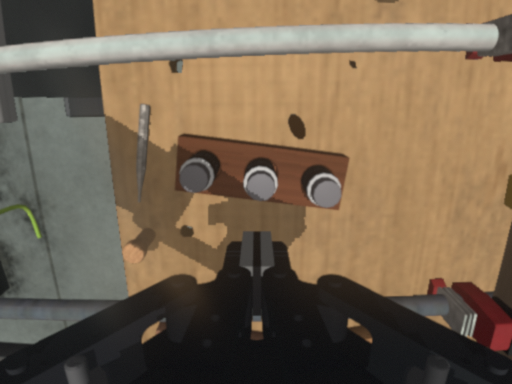

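Run:
```python
from h import *
im=cv2.imread("pics/w1.png"); g=cv2.cvtColor(im,cv2.COLOR_BGR2GRAY)
c=cv2.HoughCircles(cv2.resize(g,None,fx=4,fy=4,interpolation=cv2.INTER_CUBIC)[520:880,680:1420],cv2.HOUGH_GRADIENT,1.5,150,param1=80,param2=30,minRadius=48,maxRadius=76)
cal=get_calibration("wrist")
for x,y,r in c[0]:
    p=((x+680)/4-.375,(y+520)/4-.375); print(np.round(p,1),r/4,onz("wrist",p,.086,cal).round(4))
cv2.imwrite("pics/w1c.png",cv2.resize(im[125:220,165:360],None,fx=4,fy=4,interpolation=cv2.INTER_CUBIC))
```

```text
[260.2 182.7] 17.1375 [ 0.4637 -0.2131  0.086 ]
[195.7 175.2] 17.5125 [ 0.4033 -0.2059  0.086 ]
[324.3 189.8] 17.1375 [ 0.5246 -0.2199  0.086 ]
```

View pics/w1c.png

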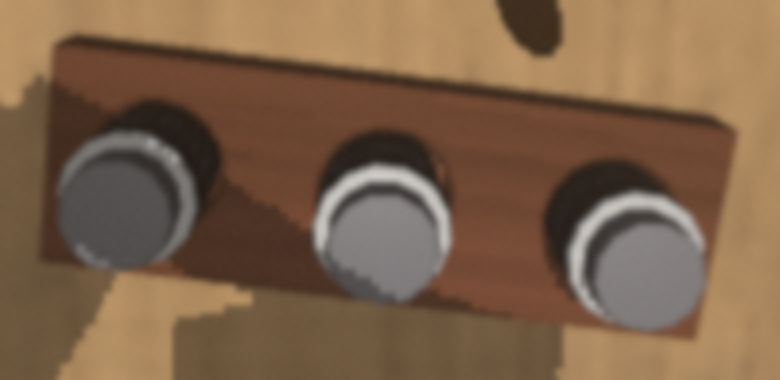

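Run:
```python
from h import *
cal=get_calibration("wrist")
R=np.array([onz("wrist",p,.070,cal)[:2] for p in [(195.7,175.2),(260.2,182.7),(324.3,189.8)]])
C=np.array([onz("wrist",p,.086,cal)[:2] for p in [(193.6,177.3),(261,185.5),(326.6,193.1)]])
for A in (R,C):
    d=A[2]-A[0]; print(A.round(4).tolist(),np.linalg.norm(d)/2,np.arctan2(d[1],d[0]))
```

```text
[[0.4002, -0.2096], [0.4639, -0.2172], [0.5281, -0.2244]] 0.06439739036485378 -0.11516872401371958
[[0.4013, -0.2079], [0.4645, -0.2158], [0.527, -0.2232]] 0.0632986447328023 -0.12082692773801988
```

Emit:
apply_moves(
  targets=[
    {"translation": [-0.06, 0.046, 0.45], "twist": 0, "hand": 0},
    {"translation": [0, 0, 0.45], "twist": 0, "hand": 0},
    {"translation": [0, 0, 0.4], "twist": 0, "hand": 0},
    {"translation": [0, 0, 0.1], "twist": 0, "hand": 0},
    {"translation": [0, 0, 0], "twist": 0, "hand": 0},
    {"translation": [0, 0, 0.02], "twist": 0, "hand": 0},
    {"translation": [0, 0, 0], "twist": 0, "hand": 0},
    {"translation": [0, 0, 0], "twist": 0, "hand": 0},
  ],
)

```text
time: 2.35
tool_pos: [0.4659, -0.2168, 0.1136]
tool_rot: [0.002, 0.707, 0.707, 0.0]
contact_force: [0.7, -0.3, 0.4]
gripper_width: -0.002
grasp_force: 0.0
```

Emit:
apply_moves(
  targets=[
    {"translation": [0, 0, 0.01], "twist": 0, "hand": 0},
    {"translation": [0, 0, 0.01], "twist": 0, "hand": 0},
    {"translation": [0, 0, 0.01], "twist": 0, "hand": 0},
    {"translation": [0, 0, 0.01], "twist": 0, "hand": 0},
    {"translation": [0, 0, 0.01], "twist": 0, "hand": 0},
    {"translation": [0, 0, 0], "twist": 0, "hand": 0},
    {"translation": [0, 0, 0], "twist": 0, "hand": 0},
  ],
)

```text
time: 3.05
tool_pos: [0.4646, -0.2161, 0.1064]
tool_rot: [0.0, 0.707, 0.707, -0.0]
contact_force: [0.4, 0.0, 0.8]
gripper_width: 0.0
grasp_force: 0.8
```

Emit:
apply_moves(
  targets=[
    {"translation": [0, 0, 0.005], "twist": 0, "hand": 0},
    {"translation": [0, 0, 0.005], "twist": 0, "hand": 0},
    {"translation": [0, 0, 0.005], "twist": 0, "hand": 0},
    {"translation": [0, 0, 0], "twist": 0, "hand": 0},
    {"translation": [0, 0, 0], "twist": 0, "hand": 0},
  ],
)

```text
time: 3.55
tool_pos: [0.4646, -0.216, 0.1049]
tool_rot: [0.0, 0.707, 0.707, 0.0]
contact_force: [-0.7, -0.2, 2.6]
gripper_width: -0.004
grasp_force: 1.1
```

Emit:
apply_moves(
  targets=[
    {"translation": [0, 0, 0.005], "twist": 0, "hand": 0},
    {"translation": [0, 0, 0.005], "twist": 0, "hand": 0},
    {"translation": [0, 0, 0], "twist": 0, "hand": 0},
    {"translation": [0, 0, 0], "twist": 0, "hand": 0},
  ],
)

```text
time: 3.95
tool_pos: [0.4646, -0.216, 0.1039]
tool_rot: [0.0, 0.707, 0.707, 0.0]
contact_force: [-1.3, -0.4, 3.0]
gripper_width: 0.001
grasp_force: 1.4
```

Emit:
apply_moves(
  targets=[
    {"translation": [0, 0, 0.01], "twist": 0, "hand": 0},
    {"translation": [0, 0, 0.01], "twist": 0, "hand": 0},
    {"translation": [0, 0, 0], "twist": 0, "hand": 0},
    {"translation": [0, 0, 0], "twist": 0, "hand": 0},
  ],
)

```text
time: 4.35
tool_pos: [0.4647, -0.2161, 0.102]
tool_rot: [0.0, 0.707, 0.707, 0.0]
contact_force: [-0.3, 1.2, 3.2]
gripper_width: -0.003
grasp_force: 1.9
```

Emit:
apply_moves(
  targets=[
    {"translation": [0, 0, -0.25], "twist": 0, "hand": 0},
    {"translation": [-0.037, 0.31, 0], "twist": 0, "hand": 0},
    {"translation": [-0.037, 0.32, 0], "twist": 0, "hand": 0},
    {"translation": [0, 0, 0], "twist": 0, "hand": 0},
    {"translation": [0, 0, 0.15], "twist": 0, "hand": 0},
    {"translation": [0, 0, 0.035], "twist": 0, "hand": 0},
    {"translation": [0, 0, 0], "twist": 0, "hand": 0},
    {"translation": [0, 0, 0], "twist": 0, "hand": 0},
  ],
)

```text
time: 5.15
tool_pos: [0.5268, -0.2231, 0.1079]
tool_rot: [-0.0, 0.707, 0.707, 0.0]
contact_force: [0.6, 0.8, 2.0]
gripper_width: 0.001
grasp_force: 1.4
```

Emit:
apply_moves(
  targets=[
    {"translation": [0, 0, 0.01], "twist": 0, "hand": 0},
    {"translation": [0, 0, 0.01], "twist": 0, "hand": 0},
    {"translation": [0, 0, 0], "twist": 0, "hand": 0},
    {"translation": [0, 0, 0], "twist": 0, "hand": 0},
  ],
)

```text
time: 5.55
tool_pos: [0.5273, -0.2234, 0.1071]
tool_rot: [-0.0, 0.707, 0.707, -0.0]
contact_force: [-2.1, 1.2, 6.9]
gripper_width: -0.001
grasp_force: 3.7
```

Emit:
apply_moves(
  targets=[
    {"translation": [0, 0, 0.005], "twist": 0, "hand": 0},
    {"translation": [0, 0, 0.005], "twist": 0, "hand": 0},
    {"translation": [0, 0, 0.005], "twist": 0, "hand": 0},
    {"translation": [0, 0, 0.005], "twist": 0, "hand": 0},
    {"translation": [0, 0, 0], "twist": 0, "hand": 0},
    {"translation": [0, 0, 0], "twist": 0, "hand": 0},
  ],
)

```text
time: 6.15
tool_pos: [0.5273, -0.2234, 0.1052]
tool_rot: [-0.0, 0.707, 0.707, -0.0]
contact_force: [-1.8, 1.3, 8.0]
gripper_width: -0.0
grasp_force: 4.0
```

Emit:
apply_moves(
  targets=[
    {"translation": [0, 0, 0.005], "twist": 0, "hand": 0},
    {"translation": [0, 0, 0.005], "twist": 0, "hand": 0},
    {"translation": [0, 0, 0.005], "twist": 0, "hand": 0},
    {"translation": [0, 0, 0.005], "twist": 0, "hand": 0},
    {"translation": [0, 0, 0], "twist": 0, "hand": 0},
    {"translation": [0, 0, 0], "twist": 0, "hand": 0},
  ],
)

```text
time: 6.75
tool_pos: [0.5271, -0.2232, 0.1019]
tool_rot: [-0.0, 0.707, 0.707, -0.0]
contact_force: [-1.1, -0.2, 2.9]
gripper_width: -0.001
grasp_force: 1.6
```

Emit:
apply_moves(
  targets=[
    {"translation": [0, 0, -0.2], "twist": 0, "hand": 0},
    {"translation": [0, 0, -0.35], "twist": -1, "hand": 0},
    {"translation": [0, 0, -0.35], "twist": -1, "hand": 0},
    {"translation": [0, 0, 0], "twist": -1, "hand": 0},
    {"translation": [0, 0, 0], "twist": -1, "hand": 0},
    {"translation": [0, 0, 0], "twist": -1, "hand": 0},
    {"translation": [0, 0, 0], "twist": -1, "hand": 0},
    {"translation": [0, 0, 0], "twist": -1, "hand": 0},
  ],
)

```text
time: 7.55
tool_pos: [0.5271, -0.2233, 0.1912]
tool_rot: [-0.001, 0.42, 0.908, -0.0]
contact_force: [-0.4, -0.1, -0.2]
gripper_width: 0.001
grasp_force: 0.0
```

Emit:
apply_moves(
  targets=[
    {"translation": [0, 0, 0], "twist": -1, "hand": 0},
    {"translation": [0, 0, 0], "twist": -1, "hand": 0},
    {"translation": [0, 0, 0], "twist": -1, "hand": 0},
    {"translation": [0, 0, 0], "twist": -1, "hand": 0},
    {"translation": [0, 0, 0], "twist": -1, "hand": 0},
    {"translation": [0, 0, 0], "twist": -1, "hand": 0},
    {"translation": [0, 0, 0], "twist": -1, "hand": 0},
    {"translation": [0, 0, 0], "twist": -0.54, "hand": 0},
  ],
)

```text
time: 8.35
tool_pos: [0.5271, -0.2233, 0.1911]
tool_rot: [-0.001, 0.057, 0.998, 0.0]
contact_force: [0.1, -0.1, -0.8]
gripper_width: 0.001
grasp_force: 0.0
```

```bash
cat > circ.py <<'E'
from h import *
from scipy.spatial.transform import Rotation as Ro
def look(name):
    s=state(); cal=get_calibration("wrist"); im=grab_frame("wrist"); cv2.imwrite(f"pics/{name}.png",im[:,:,::-1])
    np.savez(f"pics/{name}.npz",T=cal["pose"],tp=s["tool_pos"],tr=s["tool_rot"])
    w,x,y,z=s["tool_rot"]; t=Ro.from_quat([x,y,z,w])
    print(s["time"],np.round(s["tool_pos"],4),np.round(s["tool_rot"],3),np.round(s["joint_pos"],2),"yaw y",np.arctan2(*t.as_matrix()[1::-1,1]))
    return im,cal,s,t
def circles(im,rmin,rmax,n=4,p2=30):
    g=cv2.resize(cv2.cvtColor(im,cv2.COLOR_RGB2GRAY),None,fx=4,fy=4,interpolation=cv2.INTER_CUBIC)
    c=cv2.HoughCircles(g,cv2.HOUGH_GRADIENT,1.5,120,param1=80,param2=p2,minRadius=int(4*rmin),maxRadius=int(4*rmax))
    return [] if c is None else [((x-1.5)/4,(y-1.5)/4,r/4) for x,y,r in c[0][:n]]
E
python3 - <<'E'
from circ import *
im,cal,s,t=look("w2")
for r in recognise("wrist","switch_a_cap")[:3]: print(np.round(r["point"],4))
print("exp",proj("wrist",[[.5273,-.2235,.07],[.5273,-.2235,.086]],cal))
for c in circles(im,19,27,6): print(np.round(c,1),onz("wrist",c[:2],.07,cal).round(4))
cv2.imwrite("pics/w2c.png",cv2.resize(im[90:290,150:350,::-1],None,fx=3,fy=3,interpolation=cv2.INTER_CUBIC))
E
```

```text
8.35 [ 0.5271 -0.2233  0.1911] [-0.001  0.057  0.998  0.   ] [-0.53 -0.02  1.8  -0.    1.37 -1.99] yaw y 1.45687829136452
[ 0.4605 -0.2183  0.0884]
exp [[256.82767644 193.60721921]
 [256.83353801 199.6223272 ]]
[254.1  19.3  24. ] [ 0.4008 -0.2109  0.07  ]
[251.8 110.8  20.2] [ 0.4632 -0.2199  0.07  ]
[252.9 193.3  21.4] [ 0.5267 -0.2265  0.07  ]
[332.1 299.8  25.9] [ 0.6331 -0.168   0.07  ]
[308.1 261.6  20.5] [ 0.5923 -0.187   0.07  ]
[441.6  85.3  23.5] [ 0.4593 -0.0768  0.07  ]
```

View pics/w2c.png

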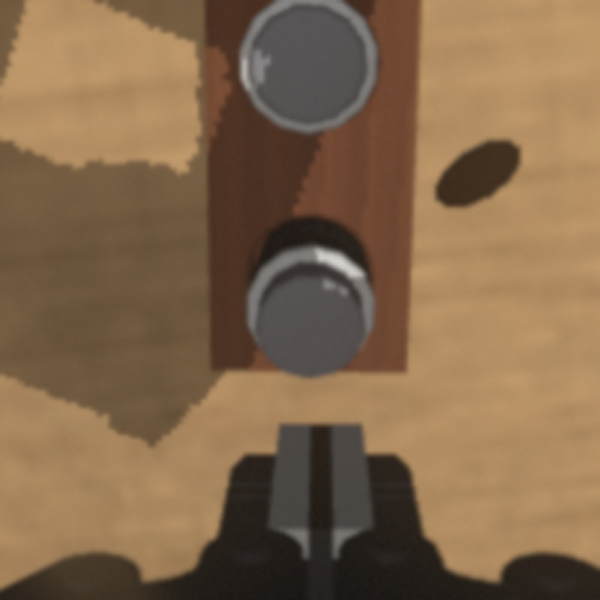

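```bash
cat > path.py <<'E'
from circ import *
def plan(*wps,step=45):
    s=state(); w,x,y,z=s["tool_rot"]; R=Ro.from_quat([x,y,z,w]).as_matrix(); p=np.array(s["tool_pos"])
    for q in wps:
        d=(R.T@(np.array(q)-p))*1000; n=int(np.ceil(np.linalg.norm(d)/step)); print(n,"rows of",(d/n/100).round(3),"total mm",d.round(1)); p=np.array(q)
E
python3 -c "
from path import *
plan((.42,-.12,.27),(.42,.22,.27),(.54,.365,.2))"
```

```text
4 rows of [ 0.296  0.225 -0.196] total mm [118.6  90.1 -78.6]
8 rows of [0.05  0.422 0.   ] total mm [3.970e+01 3.377e+02 1.000e-01]
5 rows of [-0.205  0.316  0.14 ] total mm [-102.3  158.    69.9]
```

Emit:
apply_moves(
  targets=[
    {"translation": [0.3, 0.225, -0.2], "twist": 0, "hand": 0},
    {"translation": [0.3, 0.225, -0.2], "twist": 0, "hand": 0},
    {"translation": [0.3, 0.225, -0.2], "twist": 0, "hand": 0},
    {"translation": [0.3, 0.225, -0.2], "twist": 0, "hand": 0},
    {"translation": [0.05, 0.42, 0], "twist": 0, "hand": 0},
    {"translation": [0.05, 0.42, 0], "twist": 0, "hand": 0},
    {"translation": [0.05, 0.42, 0], "twist": 0, "hand": 0},
    {"translation": [0.05, 0.42, 0], "twist": 0, "hand": 0},
  ],
)

```text
time: 9.25
tool_pos: [0.4182, 0.0506, 0.2721]
tool_rot: [0.0, 0.059, 0.998, -0.0]
contact_force: [0.8, 0.6, 0.1]
gripper_width: 0.0
grasp_force: 0.0
```

Emit:
apply_moves(
  targets=[
    {"translation": [0.05, 0.42, 0], "twist": 0, "hand": 0},
    {"translation": [0.05, 0.42, 0], "twist": 0, "hand": 0},
    {"translation": [0.05, 0.42, 0], "twist": 0, "hand": 0},
    {"translation": [0.05, 0.42, 0], "twist": 0, "hand": 0},
    {"translation": [0, 0, 0], "twist": 0, "hand": 0},
  ],
)

```text
time: 9.75
tool_pos: [0.4174, 0.222, 0.2717]
tool_rot: [-0.001, 0.056, 0.998, 0.0]
contact_force: [0.7, -0.7, -0.4]
gripper_width: -0.001
grasp_force: 0.0
```

```bash
python3 -c "
from path import *
im,cal,s,t=look('w3')
for q in ('box_hole','control_box'):
    for r in recognise('wrist',q)[:2]: print(q,np.round(r['point'],4),r['score'])
plan((.54,.365,.2))"
```

```text
9.75 [0.4174 0.222  0.2717] [-0.001  0.056  0.998  0.   ] [ 0.33 -0.33  1.93  0.    1.55 -1.13] yaw y 1.4588021098321073
box_hole [0.5394 0.3698 0.0344] 0.68
control_box [0.5381 0.3703 0.0317] 0.74
5 rows of [-0.208  0.32   0.143] total mm [-103.9  160.2   71.5]
```

View pics/w3.png

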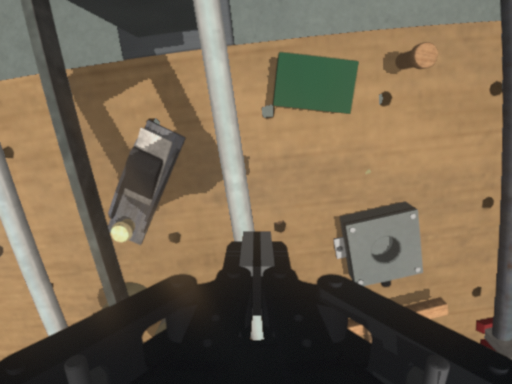

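Emit:
apply_moves(
  targets=[
    {"translation": [-0.21, 0.32, 0.2], "twist": 0, "hand": 0},
    {"translation": [-0.21, 0.32, 0.2], "twist": 0, "hand": 0},
    {"translation": [-0.21, 0.32, 0.2], "twist": 0, "hand": 0},
    {"translation": [-0.21, 0.32, 0.25], "twist": 0, "hand": 0},
    {"translation": [-0.21, 0.32, 0.3], "twist": 0, "hand": 0},
    {"translation": [0, 0.04, 0], "twist": 0, "hand": 0},
    {"translation": [0, 0, 0], "twist": 0, "hand": 0},
    {"translation": [0, 0, 0], "twist": 0, "hand": 0},
  ],
)

```text
time: 10.7
tool_pos: [0.5425, 0.3679, 0.1592]
tool_rot: [0.001, 0.059, 0.998, 0.0]
contact_force: [0.9, -0.1, 0.5]
gripper_width: 0.001
grasp_force: 0.0
```

Run:
```python
from path import *
im,cal,s,t=look("w4")
for r in recognise("wrist","box_hole")[:2]: print(np.round(r["point"],4),r["score"])
print("exp",proj("wrist",[np.r_[s["tool_pos"][:2],.034]],cal))
for c in circles(im,19,29,5,25): print(np.round(c,1),onz("wrist",c[:2],.034,cal).round(4))
cv2.imwrite("pics/w4c.png",cv2.resize(im[90:290,150:350,::-1],None,fx=3,fy=3,interpolation=cv2.INTER_CUBIC))
```

```text
10.7 [0.5425 0.3679 0.1592] [0.001 0.059 0.998 0.   ] [ 0.48  0.19  1.62 -0.    1.33 -0.97] yaw y 1.452245769410283
[0.5387 0.3764 0.0353] 0.95
exp [[256.88601083 191.40644518]]
[198.6 254.8  28.4] [0.5931 0.3112 0.034 ]
[418.3 283.7  27.6] [0.6464 0.503  0.034 ]
[179.8 300.6  26.6] [0.6369 0.2859 0.034 ]
[161.1 341.8  19.8] [0.6812 0.2584 0.034 ]
[291.6 148.7  25.9] [0.5113 0.3988 0.034 ]
```

View pics/w4c.png

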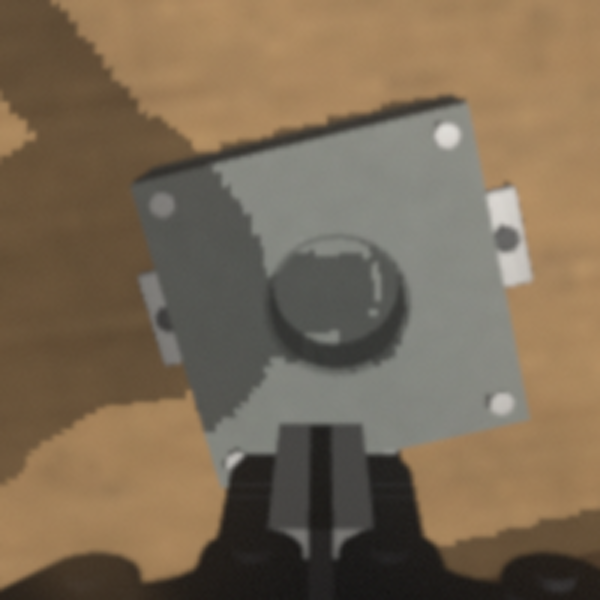

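Run:
```python
from path import *
cal=get_calibration("wrist")
h=onz("wrist",(262.6,190.6),.034,cal);print(h.round(4))
plan((.42,.22,.27),(.42,-.12,.27),(.528,-.2262,.14))
```

```text
[0.5429 0.373  0.034 ]
5 rows of [ 0.208 -0.323 -0.221] total mm [ 103.8 -161.4 -110.4]
8 rows of [-0.05  -0.422 -0.001] total mm [ -40.1 -337.6   -0.6]
5 rows of [-0.239 -0.186  0.26 ] total mm [-119.3  -93.   130.2]
```

Emit:
apply_moves(
  targets=[
    {"translation": [0.2, -0.32, -0.22], "twist": 0, "hand": 0},
    {"translation": [0.21, -0.32, -0.22], "twist": 0, "hand": 0},
    {"translation": [0.21, -0.32, -0.22], "twist": 0, "hand": 0},
    {"translation": [0.21, -0.32, -0.22], "twist": 0, "hand": 0},
    {"translation": [0.21, -0.32, -0.22], "twist": 0, "hand": 0},
    {"translation": [-0.05, -0.42, 0], "twist": 0, "hand": 0},
    {"translation": [-0.05, -0.42, 0], "twist": 0, "hand": 0},
    {"translation": [-0.05, -0.42, 0], "twist": 0, "hand": 0},
  ],
)

```text
time: 11.6
tool_pos: [0.4193, 0.0936, 0.2696]
tool_rot: [0.003, 0.058, 0.998, 0.0]
contact_force: [0.5, -0.4, 0.8]
gripper_width: -0.001
grasp_force: 0.0
```

Emit:
apply_moves(
  targets=[
    {"translation": [-0.05, -0.42, 0], "twist": 0, "hand": 0},
    {"translation": [-0.05, -0.42, 0], "twist": 0, "hand": 0},
    {"translation": [-0.05, -0.42, 0], "twist": 0, "hand": 0},
    {"translation": [-0.05, -0.42, 0], "twist": 0, "hand": 0},
    {"translation": [-0.05, -0.42, 0], "twist": 0, "hand": 0},
    {"translation": [0, 0, 0], "twist": 0, "hand": 0.8},
    {"translation": [0, 0, 0], "twist": 0, "hand": 0.8},
  ],
)

```text
time: 12.3
tool_pos: [0.4198, -0.1169, 0.2687]
tool_rot: [0.001, 0.06, 0.998, -0.0]
contact_force: [-1.4, 0.3, -0.5]
gripper_width: 0.334
grasp_force: 0.0
```

```bash
python3 -c "
from path import *
print(state()['tool_pos'],state()['tool_rot'],state()['gripper_width'])
plan((.528,-.2262,.17),(.528,-.2262,.06))"
```

```text
[ 0.41981574 -0.11689184  0.26866375] [ 1.37739103e-03  5.98376509e-02  9.98207115e-01 -3.38394325e-04] 0.33423154858068843
5 rows of [-0.24  -0.191  0.198] total mm [-120.2  -95.6   99. ]
3 rows of [0.001 0.    0.367] total mm [3.0e-01 1.0e-01 1.1e+02]
```

Emit:
apply_moves(
  targets=[
    {"translation": [-0.24, -0.19, 0.2], "twist": 0, "hand": 0.8},
    {"translation": [-0.24, -0.19, 0.2], "twist": 0, "hand": 0.8},
    {"translation": [-0.24, -0.19, 0.2], "twist": 0, "hand": 0.8},
    {"translation": [-0.24, -0.19, 0.2], "twist": 0, "hand": 0.8},
    {"translation": [-0.24, -0.195, 0.2], "twist": 0, "hand": 0.8},
    {"translation": [0, 0, 0], "twist": 0, "hand": 0.8},
    {"translation": [0, 0, 0], "twist": 0, "hand": 0.8},
    {"translation": [0, 0, 0], "twist": 0, "hand": 0.8},
  ],
)

```text
time: 13.1
tool_pos: [0.5287, -0.2238, 0.1689]
tool_rot: [0.001, 0.058, 0.998, -0.0]
contact_force: [-0.7, -0.1, 0.1]
gripper_width: 0.802
grasp_force: 0.0
```

```bash
python3 -c "
from path import *
print(state()['tool_pos'],state()['tool_rot'],state()['gripper_width'])
plan((.528,-.2262,.06))"
```

```text
[ 0.5286821  -0.22379589  0.16890507] [ 9.90743780e-04  5.75930823e-02  9.98339578e-01 -3.76150213e-04] 0.8015008765075173
3 rows of [ 0.002 -0.008  0.363] total mm [  0.6  -2.4 108.9]
```

Emit:
apply_moves(
  targets=[
    {"translation": [0, -0.02, 0.4], "twist": 0, "hand": 0.8},
    {"translation": [0, 0, 0.4], "twist": 0, "hand": 0.8},
    {"translation": [0, 0, 0.28], "twist": 0, "hand": 0.8},
    {"translation": [0, 0, 0], "twist": 0, "hand": 0.8},
    {"translation": [0, 0, 0], "twist": 0, "hand": 0.8},
  ],
)

```text
time: 13.6
tool_pos: [0.5286, -0.2266, 0.061]
tool_rot: [0.001, 0.058, 0.998, -0.0]
contact_force: [-0.3, -0.0, 2.5]
gripper_width: 0.801
grasp_force: 0.0
```

Emit:
apply_moves(
  targets=[
    {"translation": [0, 0, 0], "twist": 0, "hand": 0.6},
    {"translation": [0, 0, 0], "twist": 0, "hand": 0.5},
    {"translation": [0, 0, 0], "twist": 0, "hand": 0.45},
    {"translation": [0, 0, 0], "twist": 0, "hand": 0.4},
    {"translation": [0, 0, 0], "twist": 0, "hand": 0.35},
    {"translation": [0, 0, 0], "twist": 0, "hand": 0.2},
    {"translation": [0, 0, 0], "twist": 0, "hand": 0},
    {"translation": [0, 0, 0], "twist": 0, "hand": 0},
  ],
)

```text
time: 14.4
tool_pos: [0.5291, -0.2268, 0.0607]
tool_rot: [0.001, 0.058, 0.998, 0.0]
contact_force: [0.6, 2.7, 6.1]
gripper_width: 0.381
grasp_force: 59.4
```

Emit:
apply_moves(
  targets=[
    {"translation": [0, 0, -0.1], "twist": 0, "hand": 0},
    {"translation": [0, 0, -0.2], "twist": 0, "hand": 0},
    {"translation": [0, 0, -0.3], "twist": 0, "hand": 0},
    {"translation": [0, 0, -0.45], "twist": 0, "hand": 0},
    {"translation": [0, 0, -0.45], "twist": 0, "hand": 0},
    {"translation": [0, 0, -0.45], "twist": 0, "hand": 0},
    {"translation": [0, 0, -0.15], "twist": 0, "hand": 0},
    {"translation": [0, 0, 0], "twist": 0, "hand": 0},
  ],
)

```text
time: 15.2
tool_pos: [0.529, -0.2277, 0.2719]
tool_rot: [0.002, 0.058, 0.998, -0.001]
contact_force: [0.4, 0.1, -3.2]
gripper_width: 0.381
grasp_force: 60.9
```

```bash
python3 -c "
from path import *
s=state();print(s['tool_pos'],s['contact_force'],s['gripper_width'])
plan((.42,-.12,.27),(.42,.22,.27),(.5453,.3728,.16),step=42)"
```

```text
[ 0.52895768 -0.22771035  0.27192641] [ 0.43289185  0.06860715 -3.24625386] 0.38091415985006266
4 rows of [0.302 0.236 0.003] total mm [120.8  94.3   1.2]
9 rows of [ 0.044  0.375 -0.001] total mm [ 39.7 337.7  -1. ]
6 rows of [-0.177  0.278  0.183] total mm [-106.1  166.6  110.1]
```

Emit:
apply_moves(
  targets=[
    {"translation": [0.3, 0.235, 0], "twist": 0, "hand": 0},
    {"translation": [0.3, 0.235, 0], "twist": 0, "hand": 0},
    {"translation": [0.3, 0.235, 0], "twist": 0, "hand": 0},
    {"translation": [0.3, 0.235, 0], "twist": 0, "hand": 0},
    {"translation": [0.045, 0.375, 0], "twist": 0, "hand": 0},
    {"translation": [0.045, 0.375, 0], "twist": 0, "hand": 0},
    {"translation": [0.045, 0.375, 0], "twist": 0, "hand": 0},
    {"translation": [0.045, 0.375, 0], "twist": 0, "hand": 0},
  ],
)

```text
time: 16.0
tool_pos: [0.4177, 0.0328, 0.265]
tool_rot: [-0.003, 0.059, 0.998, 0.0]
contact_force: [0.7, 0.8, -3.2]
gripper_width: 0.384
grasp_force: 60.8
```

Emit:
apply_moves(
  targets=[
    {"translation": [0.045, 0.375, 0], "twist": 0, "hand": 0},
    {"translation": [0.045, 0.375, 0], "twist": 0, "hand": 0},
    {"translation": [0.045, 0.375, 0], "twist": 0, "hand": 0},
    {"translation": [0.045, 0.375, 0], "twist": 0, "hand": 0},
    {"translation": [0.045, 0.375, 0], "twist": 0, "hand": 0},
    {"translation": [-0.18, 0.28, 0.02], "twist": 0, "hand": 0},
    {"translation": [-0.18, 0.28, 0.02], "twist": 0, "hand": 0},
    {"translation": [0, 0, 0], "twist": 0, "hand": 0},
  ],
)

```text
time: 16.8
tool_pos: [0.4608, 0.2731, 0.2595]
tool_rot: [-0.004, 0.057, 0.998, -0.002]
contact_force: [-1.1, -0.5, -3.8]
gripper_width: 0.382
grasp_force: 61.1
```

```bash
python3 -c "
from path import *
s=state();print(s['tool_pos'],s['tool_rot'],s['contact_force'],s['gripper_width'])
plan((.5453,.3728,.16),step=42)"
```

```text
[0.46075126 0.27311753 0.25951781] [-0.00382328  0.05718736  0.99835473 -0.00168104] [-1.0933189  -0.50149556 -3.76303394] 0.3818389760583698
4 rows of [-0.183  0.273  0.246] total mm [-73.4 109.1  98.6]
```

Emit:
apply_moves(
  targets=[
    {"translation": [-0.18, 0.27, 0.2], "twist": 0, "hand": 0},
    {"translation": [-0.18, 0.27, 0.25], "twist": 0, "hand": 0},
    {"translation": [-0.18, 0.27, 0.3], "twist": 0, "hand": 0},
    {"translation": [-0.18, 0.27, 0.35], "twist": 0, "hand": 0},
    {"translation": [0, 0, 0.18], "twist": 0, "hand": 0},
    {"translation": [0, 0, 0], "twist": 0, "hand": 0},
    {"translation": [0, 0, 0], "twist": 0, "hand": 0},
    {"translation": [0, 0, 0], "twist": 0, "hand": 0},
  ],
)

```text
time: 17.6
tool_pos: [0.5458, 0.3702, 0.1394]
tool_rot: [0.001, 0.059, 0.998, 0.001]
contact_force: [0.1, -1.1, -2.3]
gripper_width: 0.384
grasp_force: 61.3
```

Run:
```python
from path import *
im,cal,s,t=look("w5")
P=[s["tool_pos"]]
for i in range(4): grab_frame("wrist"); P.append(state()["tool_pos"])
print(np.round(P,4))
plan((.5453,.3728,.087))
h=np.array([.5429,.373,.034]); print("hole proj",proj("wrist",[h],cal))
cv2.imwrite("pics/w5c.png",cv2.resize(im[90:290,150:350,::-1],None,fx=3,fy=3,interpolation=cv2.INTER_CUBIC))
```

```text
17.6 [0.5458 0.3702 0.1394] [0.001 0.059 0.998 0.001] [ 0.48  0.22  1.62 -0.    1.29 -0.97] yaw y 1.4534322949312128
[[0.5458 0.3702 0.1394]
 [0.5462 0.3705 0.1401]
 [0.5462 0.3706 0.1399]
 [0.5461 0.3706 0.1396]
 [0.5459 0.3706 0.1391]]
2 rows of [0.005 0.01  0.261] total mm [ 1.   2.  52.1]
hole proj [[260.13313822 194.56346637]]
```

View pics/w5c.png

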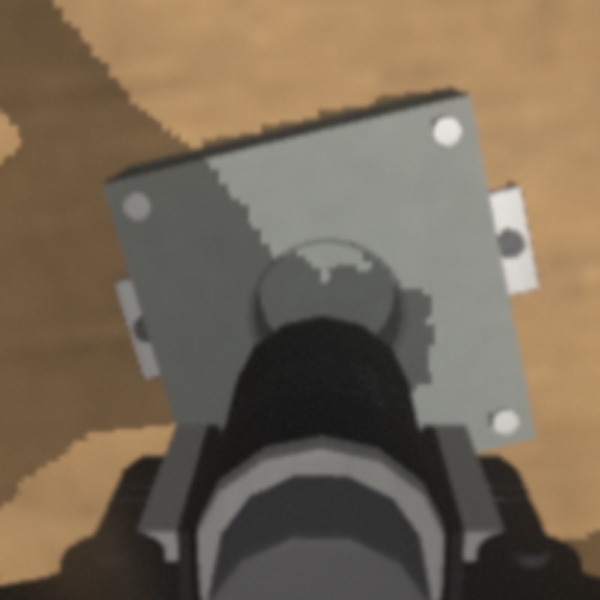

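Emit:
apply_moves(
  targets=[
    {"translation": [0.012, 0.015, 0.2], "twist": 0, "hand": 0},
    {"translation": [0, 0, 0.2], "twist": 0, "hand": 0},
    {"translation": [0, 0, 0.08], "twist": 0, "hand": 0},
    {"translation": [0, 0, 0], "twist": 0, "hand": 0},
    {"translation": [0, 0, 0], "twist": 0, "hand": 0},
  ],
)

```text
time: 18.35
tool_pos: [0.5449, 0.3724, 0.0902]
tool_rot: [0.0, 0.058, 0.998, 0.0]
contact_force: [0.6, 0.7, -2.4]
gripper_width: 0.382
grasp_force: 61.7
```

Exactly on target; go down 8 mm gently and feel.

Emit:
apply_moves(
  targets=[
    {"translation": [0, 0, 0.02], "twist": 0, "hand": 0},
    {"translation": [0, 0, 0.02], "twist": 0, "hand": 0},
    {"translation": [0, 0, 0.02], "twist": 0, "hand": 0},
    {"translation": [0, 0, 0.02], "twist": 0, "hand": 0},
    {"translation": [0, 0, 0], "twist": 0, "hand": 0},
    {"translation": [0, 0, 0], "twist": 0, "hand": 0},
  ],
)

```text
time: 18.95
tool_pos: [0.5443, 0.3722, 0.0812]
tool_rot: [-0.0, 0.058, 0.998, -0.0]
contact_force: [-0.1, 0.1, -3.4]
gripper_width: 0.386
grasp_force: 61.7
```

Emit:
apply_moves(
  targets=[
    {"translation": [0, 0, 0.03], "twist": 0, "hand": 0},
    {"translation": [0, 0, 0.03], "twist": 0, "hand": 0},
    {"translation": [0, 0, 0.03], "twist": 0, "hand": 0},
    {"translation": [0, 0, 0.03], "twist": 0, "hand": 0},
    {"translation": [0, 0, 0.03], "twist": 0, "hand": 0},
    {"translation": [0, 0, 0.01], "twist": 0, "hand": 0},
    {"translation": [0, 0, 0], "twist": 0, "hand": 0},
    {"translation": [0, 0, 0], "twist": 0, "hand": 0},
  ],
)

```text
time: 19.75
tool_pos: [0.5444, 0.3722, 0.0654]
tool_rot: [-0.0, 0.058, 0.998, 0.0]
contact_force: [0.5, -0.2, -3.1]
gripper_width: 0.379
grasp_force: 61.7
```

Emit:
apply_moves(
  targets=[
    {"translation": [0, 0, 0.01], "twist": 0, "hand": 0},
    {"translation": [0, 0, 0.01], "twist": 0, "hand": 0},
    {"translation": [0, 0, 0], "twist": 0, "hand": 0},
    {"translation": [0, 0, 0], "twist": 0, "hand": 0},
  ],
)

```text
time: 20.15
tool_pos: [0.5444, 0.3722, 0.0633]
tool_rot: [-0.0, 0.058, 0.998, -0.0]
contact_force: [-0.0, 0.3, -2.9]
gripper_width: 0.38
grasp_force: 61.7
```

Emit:
apply_moves(
  targets=[
    {"translation": [0, 0, 0.005], "twist": 0, "hand": 0},
    {"translation": [0, 0, 0.005], "twist": 0, "hand": 0},
    {"translation": [0, 0, 0], "twist": 0, "hand": 0},
    {"translation": [0, 0, 0], "twist": 0, "hand": 0},
  ],
)

```text
time: 20.55
tool_pos: [0.5446, 0.3723, 0.0628]
tool_rot: [0.0, 0.058, 0.998, 0.0]
contact_force: [-1.1, -0.5, 0.1]
gripper_width: 0.385
grasp_force: 61.7
```

Emit:
apply_moves(
  targets=[
    {"translation": [0, 0, 0], "twist": 0, "hand": 0.45},
    {"translation": [0, 0, 0], "twist": 0, "hand": 0.55},
    {"translation": [0, 0, 0], "twist": 0, "hand": 0.65},
    {"translation": [0, 0, 0], "twist": 0, "hand": 0.75},
    {"translation": [0, 0, 0], "twist": 0, "hand": 0.75},
    {"translation": [0, 0, 0], "twist": 0, "hand": 0.75},
    {"translation": [0, 0, 0], "twist": 0, "hand": 0.75},
  ],
)

```text
time: 21.25
tool_pos: [0.5444, 0.3722, 0.0623]
tool_rot: [-0.0, 0.058, 0.998, 0.0]
contact_force: [0.0, -0.1, 0.2]
gripper_width: 0.75
grasp_force: 0.0
```

Emit:
apply_moves(
  targets=[
    {"translation": [0, 0, -0.1], "twist": 0, "hand": 0.75},
    {"translation": [0, 0, -0.2], "twist": 0, "hand": 0.75},
    {"translation": [0, 0, -0.3], "twist": 0, "hand": 0.75},
    {"translation": [0, 0, -0.4], "twist": 0, "hand": 0.75},
    {"translation": [0, 0, -0.4], "twist": 0, "hand": 0.75},
    {"translation": [0, 0, 0], "twist": 0, "hand": 0.75},
    {"translation": [0, 0, 0], "twist": 0, "hand": 0.75},
  ],
)

```text
time: 21.95
tool_pos: [0.5453, 0.3727, 0.205]
tool_rot: [0.002, 0.058, 0.998, 0.001]
contact_force: [0.1, -0.3, -0.3]
gripper_width: 0.749
grasp_force: 0.0
```

Run:
```python
from path import *
im,cal,s,t=look("w6"); print(np.round(s["contact_force"],1),s["gripper_width"])
for q in ("switch_a_cap","switch_a_center"):
    for r in recognise("wrist",q)[:2]: print(q,np.round(r["point"],4),r["score"])
c=np.array([.5429,.373]); print("rim/cap proj",proj("wrist",[[*c,.072],[*c,.088]],cal))
cv2.imwrite("pics/w6c.png",cv2.resize(im[90:290,150:350,::-1],None,fx=3,fy=3,interpolation=cv2.INTER_CUBIC))
```

```text
21.95 [0.5453 0.3727 0.205 ] [0.002 0.058 0.998 0.001] [ 0.49  0.16  1.57 -0.    1.4  -0.97] yaw y 1.4540431321244407
[ 0.1 -0.3 -0.3] 0.7492557216966377
rim/cap proj [[256.7266715  185.86286416]
 [256.77040691 191.23066627]]
```

View pics/w6c.png

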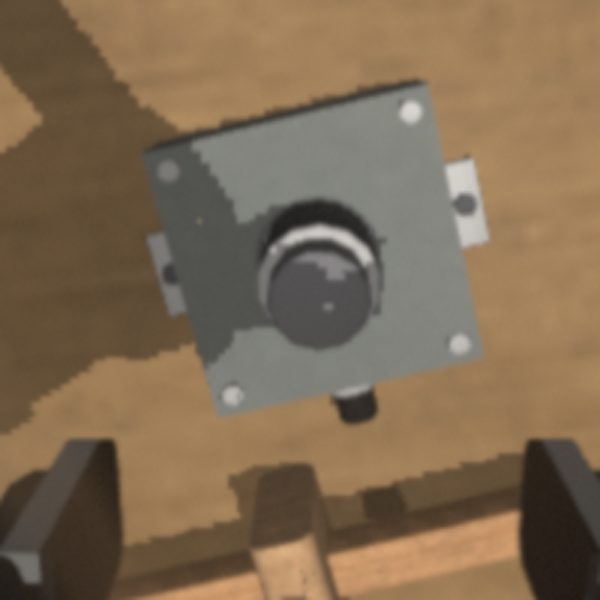

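The picture shows the switch standing upright in the box hole. Its rim is centred at about px (257, 184.5), against (256.7, 185.9) expected for fully home, and the open fingers are clear of it.

```bash
python3 -c "
from plant import *
print(job_done())"
```

```text
the job is handed in; nothing more can be done
None
```

The job is handed in, with no verdict returned: the switch farthest from the robot snapped (about 8 N, then about 3 N) and now stands upright and fully home in the control box; the middle one pressed soft, and the nearest one I left untested once the good one was found.

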